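Start the sauce warmer

TASK

Lift the steel sauce pot by its knob and set it upright, without dropping it, all the way down in the round cup of the sauce warmer, and let go. Then slide the orange splash cover aside, press the green start button fully down, and slide the cover fully closed again. Leave the oil bottle, the brush tub, the sesame jar and the pepper mill where they stand.

Things in the scene. Friction and masses are not known exactly. Their poses are not given: they have to be found in the camera images.
- warmer: Sauce warmer, a flat aluminium box fixed to the counter, 180 (its x) x 270 (its y) mm, deck 50 mm above the counter. Origin: centre of its underside, on the counter; z up. On the deck: the steel cup at y = -70 mm, a red upright splash guard 4 mm thick and 170 mm long (along x) at y = +6 mm, its top 95 mm above the counter, and the covered button at x = -43, y = +72 mm. Its place varies by 14 cm and its yaw by +-0.4 rad.
- cradle (a point): Centre of the inner floor of the steel cup on the warmer, 55 mm above the counter. The cup is a hollow cone: inside radius about 31 mm at its floor and 50 mm at its rim, 25 mm above this point; it guides the pot's convex base to the centre with about 3 mm play. Axes as the warmer's.
- pot_center (a point): Loose steel sauce pot with a dark lid, round about its z axis, 108 mm tall, 0.4 kg (+-30 %). This point is on its axis half-way up, 54 mm above its underside. Body 96 mm in diameter (lid 100 mm), convex base narrowing to a flat foot 44 mm in diameter; lid top 68 mm above the underside; upright black cylindrical knob 22 mm in diameter from 68 to 108 mm above the underside: grasp it there at any yaw. It stands on the counter upright.
- cover_grip (a point): Middle of the black grip bar on the orange cover: bar 14 mm thick along the warmer's x, 50 mm long along its y, 30 mm tall, standing on the cover plate; its underside is 17 mm below this point, its top 13 mm above. This point is 103 mm above the counter. The cover plate is 78 (x) x 92 (y) mm, its top 86 mm above the counter, and hides the button when closed. Axes as the warmer's.
- cover (a joint): Travel of the splash cover in m: 0 = fully closed over the button, 0.086 = fully open; it opens towards the warmer's +x, stops at both ends, slides with about 2 N of friction (plus 12 N per m/s) and stays where it is left. It may start a little ajar. Above 0.06 the button is wholly uncovered.
- start_top (a point): Centre of the top of the round green start button, 38 mm in diameter, 72 mm above the counter when not pressed; fixed at x = -43, y = +72 mm of the warmer. Pressed straight down.
- start (a joint): Travel of the start button in m: 0 = up, 0.006 = fully down; spring return, about 4 N when fully down.
- oil: Loose amber oil bottle with a red cap, 60 mm in diameter, 190 mm tall, 0.4 kg; origin at the centre of its underside. Bystander: leave it alone.
- tub: Loose black square tub 90 x 90 x 60 mm with a grey basting brush leaning in it (fixed to it; reaches up to about 165 mm above the counter, up to 35 mm from the tub's axis towards its x); origin at the centre of its underside. Bystander: leave it alone.
- mill: Loose dark wooden pepper mill, 60 mm in diameter at its foot, 240 mm tall, 0.6 kg; stands on the counter close to the warmer's +x side, near the cup; origin at the centre of its underside. Bystander: leave it alone.
- sesame: Loose sesame jar with a white cap and paper label, 72 mm in diameter, 115 mm tall, 0.4 kg; origin at the centre of its underside. Bystander: leave it alone.

How it is judged:
By the outcome, as a careful person would: the job done as asked, in the order asked, and still so for the second after the job is handed in, with the robot touching nothing.
It also fails if it takes over 69 s, if anything falls off the work surface, if the arm or the gripper's body presses on something with over 40 N, if the wrist force passes 120 N, or if a joint passes its speed limit or range.

ROBOT

A 6-joint arm with a two-finger parallel gripper is mounted at the origin on the work surface. World frame = base frame: x ahead of the robot, y to its left, z up, the work surface at z = 0. Lengths are in mm, angles in rad, forces in N, time in s.
With the tool pointing down it reaches from about 400 to 925 mm from the base axis. Payload 12.5 kg.
Tool frame: the origin (TCP) lies at the centre of the arm's flange, where the gripper is bolted on; the fingertips stand 190 mm ahead of it and the grasp point (between the pads) lies 171 mm ahead of it; z points along the fingers, y is the line along which they close (so a half turn about z gives the same grasp; the last joint's range is limited). The gripper opens to 95 mm and grips with 3 to 60 N. Pads are 20 mm wide; open, the fingers measure 119 mm over their backs; the gripper's body (75 mm by 180 mm) begins 59 mm behind the grasp point.
Start: joints at [-1.387, 0.491, 1.559, -0, 1.092, -0.106], TCP at [178.62, -598.932, 404.761] pointing down, gripper open.
Joint ranges: [-3.1, 3.1], [-0.84, 2.19], [0.05, 2.79], [-1.13, 4.28], [0.06, 2.93], [-2.69, 2.69]. Speed limits (rad/s): [2.22, 2.22, 2.79, 3.14, 3.14, 3.14].

INTERFACE

Orientations are given as [roll, pitch, yaw] about the fixed x, y, z axes, in that order (R = Rz(yaw) Ry(pitch) Rx(roll)).
In Python, from cell import env, read_camera, search_frame, cut_out gives the robot as it stands. The module is installed in compiled form; this text tells all that it offers.
- The arm moves only by the tool move_arm, never from a script. Its argument "commands" is a list of rows, each a list of 3 entries, a list of its own where there are three numbers: the shift along the world's x, y, z normalised to -1 to 1, where 1 is 0.03 m, then the turn about the world's z normalised to -1 to 1, where 1 is 0.08 rad, then the opening, from -1 (shut) to 1 (fully open), so that 0 is half open. A call has 1 to 20 rows; each row shifts and turns the commanded pose from where the row before left it; what a row does not reach is not made up. A row lasts 1/12 s, in which the tool goes at most 41.7 mm and 7.16 degrees, less where a joint would pass 70% of its speed; a pose out of reach is approached as far as the arm can. A call with a number of a shift or a turn outside -1 to 1 is refused whole. A call with a gripper value outside its range is refused whole. The fingers move at their own pace and stop on an object; the grip force is fixed at half the most. Time passes only in rows, so rows that do not move let the fingers close. It gives the time, the measured TCP pose, the force, the opening and the grip force at its end, in the units of the state.
- env.state(): the state, without advancing time (a new reading comes with each control period).
- read_camera(name): name is "side" or "top" or "wrist"; returns a dict with "image" (400x640x3 uint8, red, green, blue), "fx", "fy", "cx", "cy" (pixels), "D" ([k1, k2, p1, p2, k3] as OpenCV has them; the pictures are not rectified), "rvec" (rotation vector, rad) and "tvec" (3), from world to camera coordinates, as OpenCV has them. Camera axes: x right, y down, z forward; pixel columns grow to the right and rows downward; lengths in mm; the calibration is good to about 2 mm. A picture is of the moment at which its call begins. There is no depth.
- env.job_done(): hands the job in; it is judged then, once.
Trained networks look in a picture, given as the dict that the camera call returned (one of the last four; its "shot" number tells which), for a name from the list of things; names that differ only in an ending like _2 or _b are one class to them, and where a whole thing is asked for, a point or a joint stands for the part that bears it (a point fixed in the world has none). Each returns a list of dicts, best first, with "confidence" (0 to 1); they miss things now and then, are a little off and sometimes report something else, mostly with a low value. They report only what shows in the picture. A call takes as long as a camera call.
- search_frame(thing, picture): "at" ([column, row] in pixels, amid what is visible of it).
- cut_out(thing, picture): "region" (400x640 bool, what is visible of it) and "at" ([column, row] in pixels, amid what is visible of it).
The state is a dict: "t": time; "joints": joint angles; "qvel": joint speeds; "tau": joint torques, N m; "eef_pos": TCP position; "tcp_rot": TCP orientation; "ft_force": force on the tool from outside, world axes, zero at the start; "moment": the same for the moment, N m; "opening": opening from 0.0 (shut) to 1.0 (fully open); "grip_force": force on a finger pad.
Only numpy, scipy, OpenCV 4.12 (cv2) and the standard library are available. Lean on these libraries where they do the work, as an engineer would, in place of code of your own. Each camera call takes 0.05 s, during which the arm holds its last target. There are 200 camera calls.

## Working session

There is one attempt and no reset: what is moved stays moved. The work goes in short steps, Python scripts to look and compute and a tool call to move; the robot and the scene stay as the last step left them, time stands still between calls to the robot, and variables do not carry over. Pictures are saved under pics/ and viewed, at most 10 in all, crops included, and the job is handed in when it is done.

Besides the shell and the picture viewer there is one more tool, called after "Request:" in YAML: its name, and indented under it one key for each argument. move_arm: Moves the arm, as the interface text tells. Its arguments: {"type":"object","properties":{"commands":{"type":"array","items":{"type":"array"}}},"required":["commands"]}

```bash
mkdir -p pics
cat > h.py <<'E'
import numpy as np, cv2
from cell import env, read_camera, search_frame, cut_out
def ray(p,uv):
    K=np.array([[p['fx'],0,p['cx']],[0,p['fy'],p['cy']],[0,0,1.]])
    n=cv2.undistortPoints(np.array([[uv]],float),K,np.array(p['D'],float))[0,0]
    R=cv2.Rodrigues(np.array(p['rvec'],float))[0]; t=np.array(p['tvec'],float).ravel()
    return -R.T@t, R.T@np.array([n[0],n[1],1.])
def onz(p,uv,z):
    c,d=ray(p,uv); return (c+d*(z-c[2])/d[2])
def tri(obs):
    A=np.zeros((3,3));b=np.zeros(3)
    for p,uv in obs:
        c,d=ray(p,uv); d=d/np.linalg.norm(d); M=np.eye(3)-np.outer(d,d); A+=M;b+=M@c
    return np.linalg.solve(A,b)
def proj(p,X):
    K=np.array([[p['fx'],0,p['cx']],[0,p['fy'],p['cy']],[0,0,1.]])
    return cv2.projectPoints(np.array(X,float).reshape(-1,3),np.array(p['rvec'],float),np.array(p['tvec'],float),K,np.array(p['D'],float))[0][:,0]
def save(p,n): cv2.imwrite('pics/'+n+'.png',p['image'][:,:,::-1])
E
python3 - <<'E'
from h import *
s=env.state();print(s['tcp_rot'],s['opening'],s['t'])
for n in['top','side']:
    p=read_camera(n);save(p,n+'0');print(n,ray(p,[320,200]))
    for t in['warmer','cradle','pot_center','cover_grip','cover','start_top','oil','tub','mill','sesame']:
        print(t,[(np.round(o['at']),round(o['confidence'],2),np.round(onz(p,o['at'],{'cover_grip':103,'pot_center':80,'cradle':70,'cover':86}.get(t,50))[:2])) for o in search_frame(t,p)[:2]])
E
```

```text
[-3.14044246e+00 -1.09823842e-04  2.89782243e-01] 0.9981722800930282 0.0
top (array([ 392.05741391,  -14.52105983, 1195.22754399]), array([ 0.1850955 ,  0.00375694, -0.98272208]))
warmer [(array([300., 212.]), 0.69, array([576.,  43.]))]
cradle [(array([300., 213.]), 0.9, array([569.,  43.]))]
pot_center [(array([171., 267.]), 0.89, array([431., 362.]))]
cover_grip [(array([271., 224.]), 0.92, array([537., 113.]))]
cover [(array([298., 213.]), 0.64, array([567.,  46.])), (array([272., 224.]), 0.59, array([539., 113.]))]
start_top [(array([179., 208.]), 0.6, array([585., 360.]))]
oil [(array([458., 209.]), 0.78, array([ 584., -373.])), (array([178., 210.]), 0.7, array([579., 365.]))]
tub [(array([450., 269.]), 0.63, array([ 428., -343.]))]
mill [(array([325., 159.]), 0.93, array([721., -22.]))]
sesame [(array([178., 212.]), 0.58, array([575., 362.]))]
side (array([ 469.57884163, -748.60363364,  924.19323288]), array([ 0.10637093,  0.67382945, -0.73120315]))
warmer [(array([310., 213.]), 0.83, array([566.,  16.]))]
cradle [(array([308., 214.]), 0.56, array([558.,  -3.]))]
pot_center [(array([253., 132.]), 0.7, array([440., 313.]))]
cover_grip []
cover [(array([295., 180.]), 0.94, array([537.,  99.]))]
start_top [(array([368., 198.]), 0.64, array([721.,  49.]))]
oil [(array([341., 352.]), 0.71, array([ 581., -354.]))]
tub [(array([263., 361.]), 0.56, array([ 428., -353.]))]
mill [(array([370., 202.]), 0.82, array([721.,  34.]))]
sesame [(array([298., 126.]), 0.8, array([575., 366.])), (array([248., 130.]), 0.47, array([423., 363.]))]
```

View pics/top0.png

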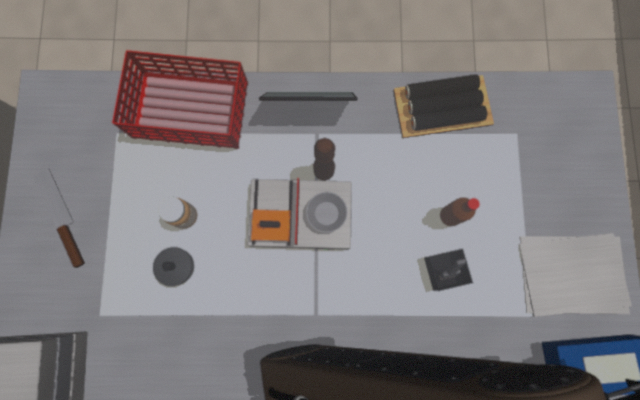

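View pics/side0.png

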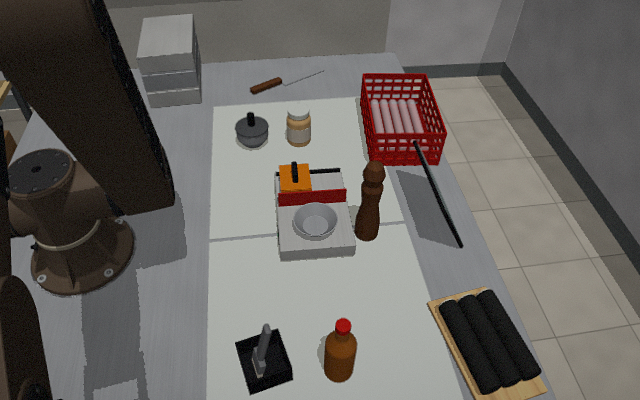

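The top view shows the pot at (173,267), cup (325,213), cover bar (269,224), mill (325,160) and jar (177,212). The side view agrees. I'm moving over the warmer for a wrist look.

Request:
move_arm:
  commands:
    - [[0.55,0.9,0.2],-0.18,1]
    - [[0.55,0.9,0.2],-0.18,1]
    - [[0.55,0.9,0.2],-0.18,1]
    - [[0.55,0.9,0.2],-0.18,1]
    - [[0.55,0.9,0.2],-0.18,1]
    - [[0.55,0.9,0.2],-0.18,1]
    - [[0.55,0.9,0.2],-0.18,1]
    - [[0.55,0.9,0.2],-0.18,1]
    - [[0.55,0.9,0.2],-0.18,1]
    - [[0.55,0.9,0.2],-0.18,1]
    - [[0.55,0.9,0.2],-0.18,1]
    - [[0.55,0.9,0.2],-0.18,1]
    - [[0.55,0.9,0.2],-0.18,1]
    - [[0.55,0.9,0.2],-0.18,1]
    - [[0.55,0.9,0.2],-0.18,1]
    - [[0.55,0.9,0.2],-0.18,1]
    - [[0.55,0.9,0.2],-0.18,1]
    - [[0.55,0.9,0.2],-0.18,1]
    - [[0.55,0.9,0.2],-0.18,1]
    - [[0.55,0.9,0.2],-0.18,1]

```text
t: 2.77
eef_pos: [509.1, -57.3, 525.3]
tcp_rot: [3.141, -0.0, 0.001]
ft_force: [0.8, -0.0, -0.2]
opening: 1.002
grip_force: 0.0
```

Run:
```python
from h import *
s=env.state();print(s['t'],s['eef_pos'],s['tcp_rot'])
p=read_camera('wrist');save(p,'w1');print(ray(p,[320,200]),p['fx'])
for t,z in dict(warmer=50,cradle=80,cover_grip=110,cover=86,mill=100,pot_center=68).items():
    print(t,[(np.round(o['at']),round(o['confidence'],2),np.round(onz(p,o['at'],z)[:2])) for o in search_frame(t,p)[:2]])
```

```text
2.7667 [509.0719823  -57.32244822 525.26969378] [ 3.14136359e+00 -3.76949637e-04  1.22706194e-03]
(array([576.66460911, -56.90452235, 506.28044315]), array([-0.25329791,  0.00889912, -0.96754562])) 333.8219072998419
warmer [(array([248., 108.]), 0.81, array([583.,  44.]))]
cradle [(array([249., 114.]), 0.64, array([576.,  36.])), (array([193., 144.]), 0.28, array([539., 109.]))]
cover_grip [(array([189., 144.]), 0.86, array([542., 103.]))]
cover [(array([192., 143.]), 0.89, array([541., 108.]))]
mill [(array([295.,  18.]), 0.58, array([682., -25.]))]
pot_center [(array([ 36., 207.]), 0.64, array([450., 353.]))]
```

View pics/w1.png

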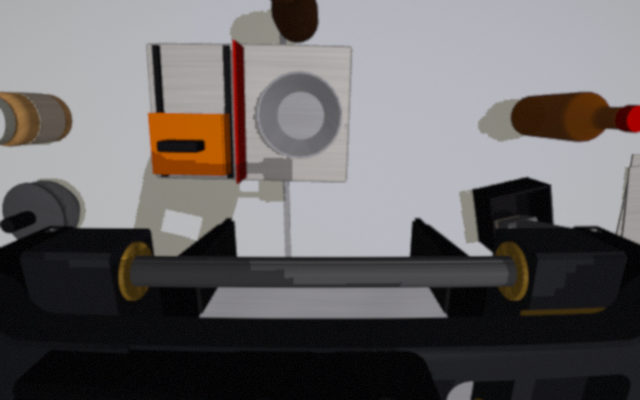

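The wrist picture shows deck corners at (352,46), (348,182) and (148,44), the cup rim centred at (299,114), and the cover plate at (149–230, 113–178). Next I fit the warmer pose.

Run:
```python
from h import *
from scipy.optimize import least_squares
p=read_camera('wrist')
hsv=cv2.cvtColor(p['image'],cv2.COLOR_RGB2HSV)
m=cv2.inRange(hsv,(8,150,100),(20,255,255)); n,l,st,c=cv2.connectedComponentsWithStats(m)
i=1+np.argmax(st[1:,4]*((c[1:,0]<260)&(c[1:,0]>100)));print('orange',st[i])
P=[(352,46),(348,182),(148,44),(299.5,114.5)]
W=[(90,-135,50),(-90,-135,50),(90,135,50),(0,-70,80)]
x0,y0,w,h=st[i][:4]
Pc=[(149,113),(228,113),(230,178),(150,178)];Wc=[(-4,118,86),(-4,26,86),(-82,26,86),(-82,118,86)]
def mod(v):
    R=np.array([[np.cos(v[2]),-np.sin(v[2])],[np.sin(v[2]),np.cos(v[2])]])
    A=np.array(W+[(a+v[3],b,z) for a,b,z in Wc],float); A[:,:2]=A[:,:2]@R.T+v[:2]; return A
r=least_squares(lambda v:(proj(p,mod(v))-np.array(P+Pc)).ravel(),[575,43,0,5],x_scale=[10,10,.1,10])
v=r.x;print(v,np.round(r.fun.reshape(-1,2),1))
R=np.array([[np.cos(v[2]),-np.sin(v[2])],[np.sin(v[2]),np.cos(v[2])]])
for nme,q in dict(cup=(0,-70),grip=(-43+v[3],72),btn=(-43,72),open=(43,72)).items(): print(nme,R@np.array(q)+v[:2])
t=read_camera('top')
print('cup top view',onz(t,(325.5,213),80),'mill foot',onz(t,(324,172),15), 'mill wrist top', onz(p,(296,20),200))
for n in ('oil','tub','mill','sesame'): pass
```

```text
orange [ 146  111   79   64 4049]
[ 5.73739178e+02  3.79464477e+01 -1.95152630e-02  3.83502282e+00] [[ 1.9 -0.9]
 [ 0.9  0.7]
 [-2.2 -0.7]
 [ 1.7  1.3]
 [ 1.2  1.1]
 [-4.9  1.8]
 [-4.1 -1.1]
 [ 5.8 -2.3]]
cup [572.37319667 -32.04022317]
grip [535.98666861 110.69700398]
btn [532.15237604 110.77184071]
open [618.1360002  109.09363462]
cup top view [568.16833539 -24.4932331   80.        ] mill foot [693.16620366 -20.81852779  15.        ] mill wrist top [653.24817152 -36.28378207 200.        ]
```

Request:
move_arm:
  commands:
    - [[-0.2,0.9,0],0,1]
    - [[-0.2,0.9,0],0,1]
    - [[-0.2,0.9,0],0,1]
    - [[-0.2,0.9,0],0,1]
    - [[-0.2,0.9,0],0,1]
    - [[-0.2,0.9,0],0,1]
    - [[-0.2,0.9,0],0,1]
    - [[-0.2,0.9,0],0,1]
    - [[-0.2,0.9,0],0,1]
    - [[-0.2,0.9,0],0,1]
    - [[-0.2,0.9,0],0,1]
    - [[-0.2,0.9,0],0,1]
    - [[-0.2,0.9,0],0,1]
    - [[0,0,0],0,1]

```text
t: 4.38
eef_pos: [429.9, 294.5, 524.6]
tcp_rot: [-3.141, 0.0, 0.003]
ft_force: [1.3, -1.1, -0.5]
opening: 0.998
grip_force: 0.0
```

Run:
```python
from h import *
p=read_camera('wrist');save(p,'w2');t=read_camera('top');sd=read_camera('side')
for q in (p,t,sd):
    o=cut_out('pot_center',q)
    for r in o[:1]:
        ys,xs=np.where(r['region']);print(r['confidence'],r['at'],xs.min(),xs.max(),ys.min(),ys.max())
```

```text
0.82 [272.0, 160.1] 234 307 123 196
0.85 [161.0, 267.3] 154 182 252 286
0.72 [252.3, 129.8] 236 266 112 147
```

View pics/w2.png

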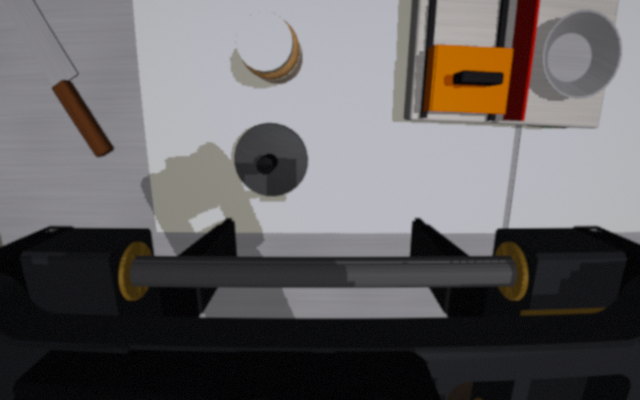

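The wrist view shows the lid circle centred at (271,159) and the knob at (266,161).

Run:
```python
from h import *
p=read_camera('wrist');t=read_camera('top')
print('lid',onz(p,(271,159.5),64),'knob',onz(p,(266,162),108),'top lid',onz(t,(173.5,267),62))
for b in (30,80):
  for (u,v,z) in [(430,44,86),(513,48,86),(508,117,86),(426,112,86),(580,54,80),(478,76,116)]: print(np.round(onz(p,(u,v),z))) if b==30 else 0
```

```text
lid [438.481033   360.69546028  64.        ] knob [441.45819889 359.92391958 108.        ] top lid [431.1986001  361.67570141  62.        ]
[580. 165.  86.]
[577.  63.  86.]
[496.  60.  86.]
[500. 165.  86.]
[574. -29.  80.]
[541. 117. 116.]
```

Request:
move_arm:
  commands:
    - [[0.04,0.37,-0.9],0,1]
    - [[0.04,0.37,-0.9],0,1]
    - [[0.04,0.37,-0.9],0,1]
    - [[0.04,0.37,-0.9],0,1]
    - [[0.04,0.37,-0.9],0,1]
    - [[0.04,0.37,-0.9],0,1]
    - [[0,0,0],0,1]

```text
t: 5.37
eef_pos: [437.7, 359.0, 358.3]
tcp_rot: [3.138, 0.006, 0.002]
ft_force: [0.3, 0.3, -1.0]
opening: 0.997
grip_force: 0.0
```

Run:
```python
from h import *
p=read_camera('wrist');save(p,'w3');print(env.state()['eef_pos'])
for X in[(438,361,108),(438,361,68),(441,360,108),(431,361,108)]: print(proj(p,X))
```

```text
[437.94422901 358.63481828 360.93193568]
[[319.64925553 206.9515703 ]]
[[319.95924569 193.58769782]]
[[321.0378912  202.93680374]]
[[319.65978798 216.22448245]]
```

View pics/w3.png

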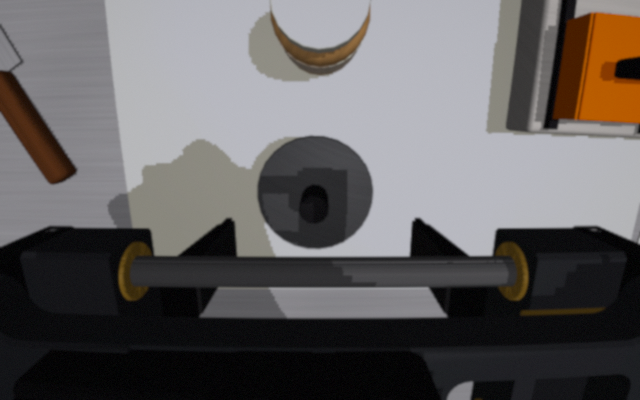

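The lid is at (315,192) and the knob at (314,208), so the pot is at about (437.5, 364.7). I'll descend and grip.

Request:
move_arm:
  commands:
    - [[0,0.2,-0.6],0,1]
    - [[0,0,-0.7],0,1]
    - [[0,0,-0.7],0,1]
    - [[0,0,-0.7],0,1]
    - [[0,0,-0.5],0,1]
    - [[0,0,0],0,1]
    - [[0,0,0],0,-1]
    - [[0,0,0],0,-1]
    - [[0,0,0],0,-1]
    - [[0,0,0],0,-1]
    - [[0,0,0],0,-1]
    - [[0,0,0],0,-1]
    - [[0,0,0],0,-1]
    - [[0,0,0],0,-1]

```text
t: 6.58
eef_pos: [437.8, 364.7, 266.8]
tcp_rot: [3.142, -0.0, 0.002]
ft_force: [-1.3, -0.2, -0.4]
opening: 0.496
grip_force: 0.0
```

Request:
move_arm:
  commands:
    - [[0,0,0],0,-1]
    - [[0,0,0],0,-1]
    - [[0,0,0],0,-1]
    - [[0,0,0],0,-1]
    - [[0,0,0],0,-1]
    - [[0,0,0],0,-1]
    - [[0,0,0],0,-1]
    - [[0,0,0],0,-1]
    - [[0,0,0],0,-1]

```text
t: 7.33
eef_pos: [437.8, 364.7, 266.7]
tcp_rot: [3.142, 0.0, 0.002]
ft_force: [0.5, 0.7, -1.7]
opening: 0.227
grip_force: 30.0
```

Request:
move_arm:
  commands:
    - [[0,0,0.3],0,-1]
    - [[0,0,0.6],0,-1]
    - [[0,0,0.8],0,-1]
    - [[0,0,0.8],0,-1]
    - [[0,0,0.8],0,-1]
    - [[0,0,0.8],0,-1]
    - [[0,-0.4,0.8],0,-1]
    - [[0.1,-0.7,0.8],0,-1]
    - [[0.1,-0.8,0.8],0,-1]
    - [[0.1,-0.8,0.8],0,-1]
    - [[0.1,-0.8,0.4],0,-1]
    - [[0.1,-0.8,0],0,-1]
    - [[0.1,-0.8,0],0,-1]
    - [[0.1,-0.8,0],0,-1]
    - [[0.1,-0.8,0],0,-1]
    - [[0.1,-0.8,0],0,-1]
    - [[0.1,-0.8,0],0,-1]
    - [[0.1,-0.8,0],0,-1]
    - [[0.1,-0.8,0],0,-1]
    - [[0.1,-0.8,0],0,-1]

```text
t: 9.0
eef_pos: [476.3, 42.5, 498.0]
tcp_rot: [3.141, 0.001, 0.002]
ft_force: [-0.2, -0.5, -5.2]
opening: 0.229
grip_force: 30.0
```

Request:
move_arm:
  commands:
    - [[0,-0.4,0],0,-1]
    - [[0,-0.1,0],0,-1]
    - [[0,0,0],0,-1]
    - [[0,0,0],0,-1]

```text
t: 9.33
eef_pos: [476.5, 29.0, 497.9]
tcp_rot: [-3.141, 0.0, 0.002]
ft_force: [-0.4, 0.3, -4.9]
opening: 0.226
grip_force: 30.0
```

Run:
```python
from h import *
p=read_camera('wrist');save(p,'w4');np.save('w4.npy',p,allow_pickle=True)
s=env.state();print(s['eef_pos'],s['opening'],s['ft_force'])
```

```text
[476.59638658  29.28164935 497.8582302 ] 0.22482068212129774 [-0.64481488  0.32783653 -4.95216352]
```

View pics/w4.png

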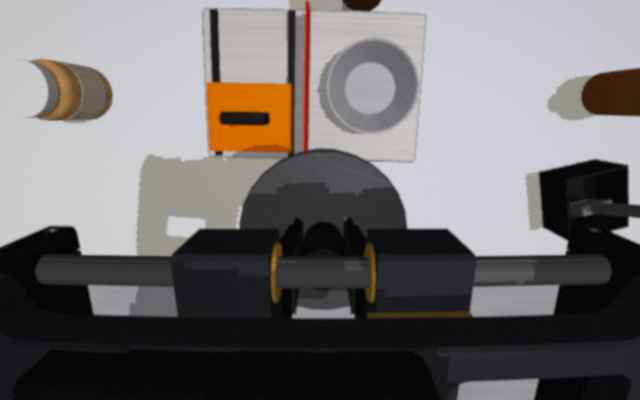

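The pot hangs straight. The cup's rim centre is at about (373,86), its floor centre (371,88) and the guard at x≈307. I'll refit the pose.

Run:
```python
from h import *
from scipy.optimize import least_squares
p=np.load('w4.npy',allow_pickle=True).item()
P=[(427,15),(414,161),(205,10),(371.3,88.5),(373,86),(308,2),(306,151),(208,82.5),(292,84),(292,152),(207,151),(244.5,118)]
W=[(90,-135,50),(-90,-135,50),(90,135,50),(0,-70,55),(0,-70,80),(85,6,95),(-85,6,95)]
Wc=[(-4,118,86),(-4,26,86),(-82,26,86),(-82,118,86),(-43,72,116)]
def mod(v):
    R=np.array([[np.cos(v[2]),-np.sin(v[2])],[np.sin(v[2]),np.cos(v[2])]])
    A=np.array(W+[(a+v[3],b,z) for a,b,z in Wc],float); A[:,:2]=A[:,:2]@R.T+v[:2]; return A
r=least_squares(lambda v:(proj(p,mod(v))-np.array(P)).ravel(),[575,43,0,5],x_scale=[10,10,.1,10],loss='soft_l1')
v=r.x;print(v,np.round((proj(p,mod(v))-np.array(P)),1).tolist())
R=np.array([[np.cos(v[2]),-np.sin(v[2])],[np.sin(v[2]),np.cos(v[2])]])
for nme,q in dict(cup=(0,-70),grip=(-43+v[3],72),btn=(-43,72),open=(43,72)).items(): print(nme,R@np.array(q)+v[:2])
print(onz(p,(371.3,88.5),55),onz(p,(373,86),80),np.linalg.norm(onz(p,(345,88.5),55)-onz(p,(397,88.5),55)))
s=read_camera('side')
print([np.round(o['at']) for o in cut_out('cradle',s)[:1]])
# side rim ellipse clicked
print(onz(s,(315.5,220.5),80),[onz(s,q,80)[:2].round() for q in((292,220),(338,220))])
```

```text
[ 5.74773774e+02  4.13565807e+01 -1.88459222e-02  5.61654957e+00] [[1.0, -2.2], [2.6, 1.3], [-3.5, -1.6], [-0.5, 0.1], [0.8, 1.1], [-0.1, -0.5], [0.3, 10.0], [0.7, -0.1], [-2.4, -0.7], [-2.3, 0.3], [5.1, 0.0], [-0.6, 0.3]]
cup [573.45463777 -28.63098878]
grip [538.75378841 114.04827888]
btn [533.13823622 114.15412167]
open [619.12296442 112.5334683 ]
[573.57432319 -29.26547451  55.        ] [574.62081372 -27.67232929  80.        ] 63.652369817158245
[]
[572.72720794 -34.8651618   80.        ] [array([518., -27.]), array([626., -40.])]
```

Request:
move_arm:
  commands:
    - [[0.3,-0.2,0],0,-1]
    - [[0.6,-0.35,0],0,-1]
    - [[0.6,-0.35,0],0,-1]
    - [[0.6,-0.35,0],0,-1]
    - [[0.6,-0.35,0],0,-1]
    - [[0.4,-0.25,-0.3],0,-1]
    - [[0.13,-0.09,-0.6],0,-1]
    - [[0,0,-0.8],0,-1]
    - [[0,0,-0.8],0,-1]
    - [[0,0,-0.8],0,-1]
    - [[0,0,-0.8],0,-1]
    - [[0,0,-0.6],0,-1]
    - [[0,0,-0.4],0,-1]
    - [[0,0,0],0,-1]
    - [[0,0,0],0,-1]

```text
t: 10.73
eef_pos: [574.3, -29.4, 344.4]
tcp_rot: [-3.142, 0.001, 0.002]
ft_force: [0.1, 0.4, -4.5]
opening: 0.226
grip_force: 30.0
```

Lower slowly to about 322.

Request:
move_arm:
  commands:
    - [[0,0,-0.2],0,-1]
    - [[0,0,-0.2],0,-1]
    - [[0,0,-0.15],0,-1]
    - [[0,0,-0.1],0,-1]
    - [[0,0,0],0,-1]
    - [[0,0,0],0,-1]

```text
t: 11.23
eef_pos: [573.8, -29.5, 325.3]
tcp_rot: [3.142, 0.0, 0.002]
ft_force: [-0.9, -0.8, -4.5]
opening: 0.226
grip_force: 30.0
```

Request:
move_arm:
  commands:
    - [[0,0,-0.05],0,-1]
    - [[0,0,-0.05],0,-1]
    - [[0,0,-0.04],0,-1]
    - [[0,0,0],0,-1]
    - [[0,0,0],0,-1]

```text
t: 11.65
eef_pos: [573.8, -29.5, 321.7]
tcp_rot: [3.141, -0.001, 0.002]
ft_force: [-1.2, 0.9, 3.6]
opening: 0.224
grip_force: 30.0
```

Contact came at the expected height, so the pot is seated. Release and rise.

Request:
move_arm:
  commands:
    - [[0,0,0],0,0]
    - [[0,0,0],0,0]
    - [[0,0,0],0,0]
    - [[0,0,0],0,0]
    - [[0,0,0],0,0]
    - [[0,0,0],0,0]
    - [[0,0,0.2],0,0]
    - [[0,0,0.5],0,0]
    - [[0,0,0.7],0,0]
    - [[0,0,0.7],0,0]
    - [[0,0,0.7],0,0]
    - [[-0.3,0,0.7],0,-1]
    - [[-0.5,0.3,0.7],0,-1]
    - [[-0.5,0.5,0.6],0,-1]
    - [[-0.5,0.5,0.4],0,-1]
    - [[-0.5,0.5,0],0,-1]
    - [[-0.5,0.5,0],0,-1]
    - [[-0.5,0.5,0],0,-1]
    - [[0,0,0],0,-1]

```text
t: 13.23
eef_pos: [472.5, 56.1, 477.9]
tcp_rot: [-3.141, -0.0, 0.003]
ft_force: [0.2, -0.1, 1.3]
opening: 0.023
grip_force: 0.0
```

Run:
```python
from h import *
p=read_camera('wrist');s=read_camera('side');np.save('w5.npy',p,allow_pickle=True)
st=env.state();print(st['eef_pos'],st['opening'])
a=p['image'][0:240,100:500];b=s['image'][100:300,200:440]
im=np.zeros((600,480,3),np.uint8);im[:240,:400]=a;im[240:240+360,:432]=cv2.resize(b,(432,360))
cv2.imwrite('pics/w5.png',im[:,:,::-1])
```

```text
[474.49448905  54.73881661 477.76188402] 0.011141486802760902
```

View pics/w5.png

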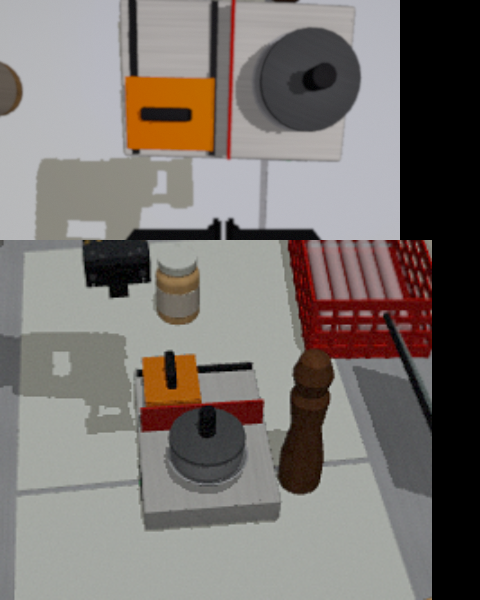

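The pot sits upright in the cup. The cover bar is at about (266,114), world ≈ (539,114). With the fingers shut, I'll come down on its −x side and push to +x.

Request:
move_arm:
  commands:
    - [[0.28,0.5,-0.3],-0.25,-1]
    - [[0.28,0.5,-0.6],0,-1]
    - [[0.28,0.5,-0.8],0,-1]
    - [[0.28,0.5,-0.8],0,-1]
    - [[0,0,-0.8],0,-1]
    - [[0,0,-0.8],0,-1]
    - [[0,0,-0.8],0,-1]
    - [[0,0,-0.7],0,-1]
    - [[0,0,-0.5],0,-1]
    - [[0,0,-0.3],0,-1]
    - [[0,0,0],0,-1]
    - [[0,0,0],0,-1]

```text
t: 14.33
eef_pos: [508.9, 114.1, 285.1]
tcp_rot: [3.141, 0.0, -0.019]
ft_force: [0.6, -0.8, -0.2]
opening: 0.005
grip_force: 0.0
```

Request:
move_arm:
  commands:
    - [[0.2,0,0],0,-1]
    - [[0.25,0,0],0,-1]
    - [[0.25,0,0],0,-1]
    - [[0.25,0,0],0,-1]
    - [[0.25,-0.01,0],0,-1]
    - [[0.25,-0.01,0],0,-1]
    - [[0.25,-0.01,0],0,-1]
    - [[0.25,-0.01,0],0,-1]
    - [[0.25,-0.01,0],0,-1]
    - [[0.25,-0.01,0],0,-1]
    - [[0.25,0,0],0,-1]
    - [[0.2,0,0],0,-1]
    - [[0,0,0],0,-1]

```text
t: 15.42
eef_pos: [596.5, 112.5, 284.9]
tcp_rot: [3.141, -0.001, -0.018]
ft_force: [0.1, -0.4, -0.8]
opening: 0.004
grip_force: 0.0
```

Request:
move_arm:
  commands:
    - [[-0.4,0,0.2],0,-1]
    - [[-0.7,0,0.7],0,-1]
    - [[-0.7,0,0.8],0,-1]
    - [[-0.7,0,0.8],0,-1]
    - [[-0.7,0,0.8],0,-1]
    - [[0,0,0.8],0,-1]
    - [[0,0,0.4],0,-1]
    - [[0,0,0],0,-1]

```text
t: 16.08
eef_pos: [499.3, 112.7, 423.0]
tcp_rot: [-3.141, -0.006, -0.018]
ft_force: [-0.3, 0.4, -0.3]
opening: 0.007
grip_force: 0.0
```

Run:
```python
from h import *
p=read_camera('wrist');save(p,'w6');print(env.state()['eef_pos'])
hsv=cv2.cvtColor(p['image'],cv2.COLOR_RGB2HSV)
m=cv2.inRange(hsv,(40,90,50),(85,255,255));n,l,st,c=cv2.connectedComponentsWithStats(m)
i=1+np.argmax(st[1:,4]);print(st[i],c[i],onz(p,c[i],72))
print([(np.round(o['at']),onz(p,o['at'],116)) for o in search_frame('cover_grip',p)[:1]],[np.round(o['at']) for o in search_frame('start_top',p)[:1]])
```

```text
[499.24314114 112.63262477 421.08470752]
[ 301  129   39   40 1222] [319.90180033 148.38297872] [534.84866157 115.77626126  72.        ]
[(array([321.,  58.]), array([612.99512283, 112.52962427, 116.        ]))] [array([319., 146.])]
```

View pics/w6.png

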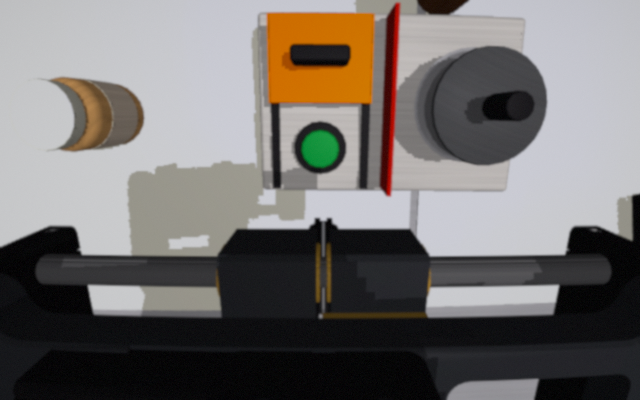

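The button at (320,148) is fully uncovered, world (535,115.5). Press it.

Request:
move_arm:
  commands:
    - [[0.4,0.05,-0.4],0,-1]
    - [[0.4,0.05,-0.7],0,-1]
    - [[0.37,0,-0.8],0,-1]
    - [[0,0,-0.8],0,-1]
    - [[0,0,-0.8],0,-1]
    - [[0,0,-0.8],0,-1]
    - [[0,0,-0.6],0,-1]
    - [[0,0,-0.2],0,-1]
    - [[0,0,0],0,-1]
    - [[0,0,-0.1],0,-1]
    - [[0,0,-0.1],0,-1]
    - [[0,0,-0.07],0,-1]
    - [[0,0,0],0,-1]
    - [[0,0,0],0,-1]

```text
t: 17.4
eef_pos: [534.6, 115.7, 259.6]
tcp_rot: [-3.142, -0.002, -0.018]
ft_force: [1.1, 0.4, 1.7]
opening: 0.004
grip_force: 1.2
```

Request:
move_arm:
  commands:
    - [[0,0,-0.06],0,-1]
    - [[0,0,-0.06],0,-1]
    - [[0,0,-0.04],0,-1]
    - [[0,0,0],0,-1]
    - [[0,0,0],0,-1]
    - [[0,0,0],0,-1]

```text
t: 17.9
eef_pos: [534.5, 115.7, 256.0]
tcp_rot: [-3.141, -0.002, -0.018]
ft_force: [-3.8, -0.5, 23.7]
opening: 0.005
grip_force: 12.0
```

The button is fully down (24 N at the stop). Now up, over the bar to its +x side.

Request:
move_arm:
  commands:
    - [[0,0,0.3],0,-1]
    - [[0,0,0.7],0,-1]
    - [[0,0,0.8],0,-1]
    - [[0,0,0.8],0,-1]
    - [[0.4,0,0.4],0,-1]
    - [[0.8,0,0],0,-1]
    - [[0.8,-0.05,0],0,-1]
    - [[0.8,-0.05,0],0,-1]
    - [[0.6,0,0],0,-1]
    - [[0.25,0,0],0,-1]
    - [[0,0,-0.4],0,-1]
    - [[0,0,-0.7],0,-1]
    - [[0,0,-0.6],0,-1]
    - [[0,0,-0.3],0,-1]
    - [[0,0,0],0,-1]
    - [[0,0,0],0,-1]

```text
t: 19.23
eef_pos: [643.5, 112.8, 284.0]
tcp_rot: [3.141, 0.001, -0.018]
ft_force: [0.0, -0.7, -0.6]
opening: 0.006
grip_force: 0.0
```

Request:
move_arm:
  commands:
    - [[-0.15,0,0],0,-1]
    - [[-0.25,0,0],0,-1]
    - [[-0.25,0,0],0,-1]
    - [[-0.25,0,0],0,-1]
    - [[-0.25,0.01,0],0,-1]
    - [[-0.25,0.01,0],0,-1]
    - [[-0.25,0.01,0],0,-1]
    - [[-0.25,0.01,0],0,-1]
    - [[-0.25,0.01,0],0,-1]
    - [[-0.25,0.01,0],0,-1]
    - [[-0.25,0,0],0,-1]
    - [[-0.2,0,0],0,-1]
    - [[-0.15,0,0],0,-1]
    - [[0,0,0],0,-1]
    - [[0,0,0],0,-1]

```text
t: 20.48
eef_pos: [553.5, 114.5, 283.9]
tcp_rot: [3.141, 0.002, -0.018]
ft_force: [-0.4, -1.0, -0.6]
opening: 0.003
grip_force: 0.0
```

Request:
move_arm:
  commands:
    - [[-0.06,0,0],0,-1]
    - [[-0.06,0,0],0,-1]
    - [[0,0,0],0,-1]
    - [[0,0,0],0,-1]

```text
t: 20.82
eef_pos: [551.1, 114.4, 284.0]
tcp_rot: [-3.141, -0.003, -0.018]
ft_force: [7.7, -0.2, -4.7]
opening: 0.003
grip_force: 3.6
```

Request:
move_arm:
  commands:
    - [[-0.04,0,0],0,-1]
    - [[-0.03,0,0],0,-1]
    - [[0,0,0],0,-1]
    - [[0,0,0],0,-1]

```text
t: 21.15
eef_pos: [550.2, 114.3, 284.1]
tcp_rot: [-3.141, -0.007, -0.019]
ft_force: [16.5, 0.5, -10.7]
opening: 0.003
grip_force: 8.1
```

The cover is on its stop (16 N). Back off, rise and take a last look.

Request:
move_arm:
  commands:
    - [[0.3,0,0],0,-1]
    - [[0.2,0,0.2],0,-1]
    - [[0,0,0.7],0,-1]
    - [[0,0,0.8],0,-1]
    - [[0,0,0.8],0,-1]
    - [[-0.5,0,0.8],0,-1]
    - [[-0.7,0,0.8],0,-1]
    - [[-0.7,0,0.6],0,-1]
    - [[-0.7,0,0.4],0,-1]
    - [[0,0,0],0,-1]
    - [[0,0,0],0,-1]

```text
t: 22.07
eef_pos: [484.8, 114.5, 438.3]
tcp_rot: [-3.142, -0.002, -0.018]
ft_force: [0.3, -0.0, 0.5]
opening: 0.001
grip_force: 0.0
```

Run:
```python
from h import *
p=read_camera('wrist');t=read_camera('side');print(env.state()['eef_pos'])
im=np.zeros((600,640,3),np.uint8);im[:240]=p['image'][:240];im[240:,:432]=cv2.resize(t['image'][100:300,200:440],(432,360))
cv2.imwrite('pics/w7.png',im[:,:,::-1])
```

```text
[485.78229041 114.42682671 436.91441668]
```

View pics/w7.png

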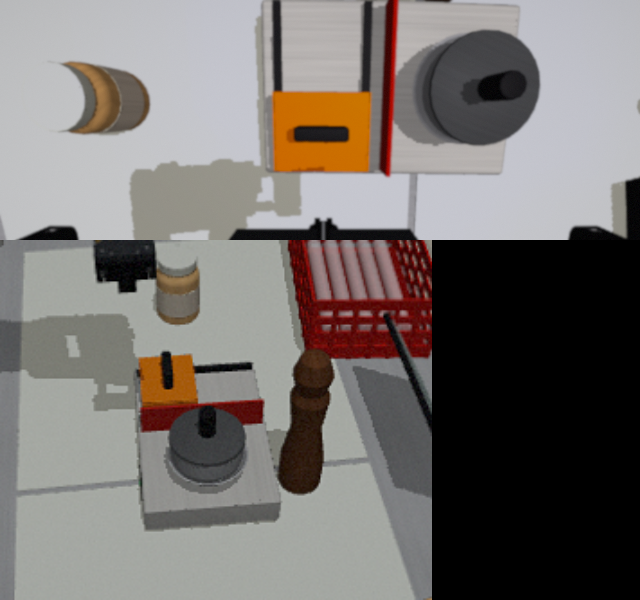

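The cover is closed over the button (bar at (321,134)), the pot is upright in the cup, and the mill and jar stand where they were.

```bash
python3 -c "
from cell import env
print(env.job_done())"
```

```text
the job is handed in; nothing more can be done
None
```

The job is handed in, with no verdict returned: the pot is seated upright in the cup and released, the start button was pressed to its stop, the cover is closed against its stop, and the arm never touched the four bystanders, all by about 22 s on the robot's clock.

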